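# Load the probe indexer beside the microscope

### The job

Lift the orange lock collar off the indexer's spindle and stand it on the bench clear of the turntable, turn the turntable by its handle a quarter turn clockwise until it clicks at loading (red line at the green block), and press every probe rod lying on the bench broadside down into the spring clips of the blue rail, one to a pair of clips in any order, until each snaps home. Then turn the table back until it clicks at work (green line at the block) and slide the collar over the spindle again, fully down. Leave everything else on the bench where it is.

Things in the scene. Friction and masses are not known exactly. Their poses are not given: they have to be found in the camera images.
- rod_red: probe rod: round steel, 14 mm thick, 130 mm long, a red block 20 x 20 mm, 13 mm long, on each end, bare for 104 mm between; it lies on any side of its blocks without rolling, axis 10 mm above the bench. Origin at its middle on the axis, x along the rod (ends alike). 60 to 130 g. May be absent.
- rod_yellow: probe rod: round steel, 14 mm thick, 130 mm long, a yellow block 20 x 20 mm, 13 mm long, on each end, bare for 104 mm between; it lies on any side of its blocks without rolling, axis 10 mm above the bench. Origin at its middle on the axis, x along the rod (ends alike). 60 to 130 g. May be absent.
- rod_blue: probe rod: round steel, 14 mm thick, 130 mm long, a blue block 20 x 20 mm, 13 mm long, on each end, bare for 104 mm between; it lies on any side of its blocks without rolling, axis 10 mm above the bench. Origin at its middle on the axis, x along the rod (ends alike). 60 to 130 g. May be absent.
- rod_white: probe rod: round steel, 14 mm thick, 130 mm long, a white block 20 x 20 mm, 13 mm long, on each end, bare for 104 mm between; it lies on any side of its blocks without rolling, axis 10 mm above the bench. Origin at its middle on the axis, x along the rod (ends alike). 60 to 130 g. May be absent.
- collar: orange lock collar, a plain ring 54 mm across, 34 mm high, hole 27 mm; at the start it sits on the spindle, fully down. Origin at the centre of its underside; z along its hole, up. 80 to 170 g.
- turntable (a joint): angle (rad) of the aluminium turntable (300 mm across, its top 30 mm above the bench); grows anticlockwise seen from above, end stops -0.25 and 1.85. Starts in the work detent (1.571, rail to the robot's left); the loading detent is a quarter turn back, at 0 (rail away from the robot). Turns stiffly (0.12 N m), stays where left.
- indexer: fixed foot under the turntable; origin on the bench, on the axis of turning. It carries a green block with a sprung brass ball that snaps between pairs of studs on the rim (detents). It pulls the table in within 0.04 rad, takes 5 to 8 N at the handle to enter or leave, and rides out if pushed on. The green line on the table meets the block at work, the red line at loading.
- rail_mid (a point): middle of the blue clip rail that the turntable carries, at the height of clipped rods' axes (58 mm above the bench, 28 mm above the turntable), 100 mm from the spindle. x points straight away from the spindle and lies along clipped rods, y along the rail, z up. Four clip places along y, 60 mm apart; clipped rods sweep round to 195 mm from the spindle.
- clip0 (a point): clip place 0 of 4: where the middle of a rod lies when home; axes as rail_mid. Two steel spring clips, open at the top, 28 mm either side along x, 15 mm long; 41 mm free between them for fingers, down to the turntable. Press the rod straight down, level: it meets the jaws about 11 mm above home and snaps past with about 10 N in all onto white seats.
- clip1 (a point): clip place 1 of 4: where the middle of a rod lies when home; axes as rail_mid. Two steel spring clips, open at the top, 28 mm either side along x, 15 mm long; 41 mm free between them for fingers, down to the turntable. Press the rod straight down, level: it meets the jaws about 11 mm above home and snaps past with about 10 N in all onto white seats.
- clip2 (a point): clip place 2 of 4: where the middle of a rod lies when home; axes as rail_mid. Two steel spring clips, open at the top, 28 mm either side along x, 15 mm long; 41 mm free between them for fingers, down to the turntable. Press the rod straight down, level: it meets the jaws about 11 mm above home and snaps past with about 10 N in all onto white seats.
- clip3 (a point): clip place 3 of 4: where the middle of a rod lies when home; axes as rail_mid. Two steel spring clips, open at the top, 28 mm either side along x, 15 mm long; 41 mm free between them for fingers, down to the turntable. Press the rod straight down, level: it meets the jaws about 11 mm above home and snaps past with about 10 N in all onto white seats.
- handle (a point): the turntable's upright handle, at a good gripping height 65 mm above the bench: a black post 18 mm thick from the turntable to 80 mm, with a red ball (21 mm) on top, up to 94.5 mm above the bench; 110 mm from the spindle, opposite the rail; x points to the spindle; turns with the table.
- spindle_foot (a point): foot of the spindle on the turntable's axis and top face (30 mm above the bench), where the underside of the collar rests when fully down. The spindle is an upright steel shaft 22 mm thick with a tapered top. x points to the rail; the near ends of clipped rods are 35 mm away on that side.
- spindle_top (a point): top of the spindle, 90 mm above the bench.
- timer: bystander, leave it alone: white bench timer with a blue display, 50 x 70 x 37 mm.
- dish: bystander, leave it alone: round glass dish, 84 mm across, 15 mm high.
- reagent: bystander, leave it alone: amber bottle, 64 mm across, 150 mm high.
- beaker: bystander, leave it alone: glass beaker, 74 mm across, 90 mm high.
- tweezers: bystander, leave it alone: steel tweezers, 135 mm long.
- tube_box: bystander, leave it alone: grey box of white tubes, 90 x 130 x 51 mm.
- jar: bystander, leave it alone: white jar, 70 mm across, 70 mm high.

How it is judged (in metres and radians):
On the way, in this order (a step that is already met when the one before it is completed fails the run):
1. the collar stands on the bench, let go, over 170 mm from the spindle (horizontal distance between collar and spindle_foot above 0.17 m and height (world z) of collar below 0.005 m and angle between collar's own z axis and vertical below 0.08 rad and contact force between the fingers and collar below 0.05 N), for 0.2 s.
2. the turntable is in its loading detent (0 within 0.04 rad) (value of joint turntable between -0.04 and 0.04 rad), for 0.2 s.
3. all the rods are snapped home in the clips, with the turntable on its loading side (angle below 0.8) (((distance between rod_red and clip0 below 0.016 m and z of rod_red in the frame of clip0 between -0.004 and 0.003 m and y of rod_red in the frame of clip0 between -0.004 and 0.004 m and angle between the x axis of rod_red and the x axis of clip0, either way round below 0.06 rad) or (distance between rod_red and clip1 below 0.016 m and z of rod_red in the frame of clip1 between -0.004 and 0.003 m and y of rod_red in the frame of clip1 between -0.004 and 0.004 m and angle between the x axis of rod_red and the x axis of clip1, either way round below 0.06 rad) or (distance between rod_red and clip2 below 0.016 m and z of rod_red in the frame of clip2 between -0.004 and 0.003 m and y of rod_red in the frame of clip2 between -0.004 and 0.004 m and angle between the x axis of rod_red and the x axis of clip2, either way round below 0.06 rad) or (distance between rod_red and clip3 below 0.016 m and z of rod_red in the frame of clip3 between -0.004 and 0.003 m and y of rod_red in the frame of clip3 between -0.004 and 0.004 m and angle between the x axis of rod_red and the x axis of clip3, either way round below 0.06 rad)) and ((distance between rod_yellow and clip0 below 0.016 m and z of rod_yellow in the frame of clip0 between -0.004 and 0.003 m and y of rod_yellow in the frame of clip0 between -0.004 and 0.004 m and angle between the x axis of rod_yellow and the x axis of clip0, either way round below 0.06 rad) or (distance between rod_yellow and clip1 below 0.016 m and z of rod_yellow in the frame of clip1 between -0.004 and 0.003 m and y of rod_yellow in the frame of clip1 between -0.004 and 0.004 m and angle between the x axis of rod_yellow and the x axis of clip1, either way round below 0.06 rad) or (distance between rod_yellow and clip2 below 0.016 m and z of rod_yellow in the frame of clip2 between -0.004 and 0.003 m and y of rod_yellow in the frame of clip2 between -0.004 and 0.004 m and angle between the x axis of rod_yellow and the x axis of clip2, either way round below 0.06 rad) or (distance between rod_yellow and clip3 below 0.016 m and z of rod_yellow in the frame of clip3 between -0.004 and 0.003 m and y of rod_yellow in the frame of clip3 between -0.004 and 0.004 m and angle between the x axis of rod_yellow and the x axis of clip3, either way round below 0.06 rad)) and ((distance between rod_blue and clip0 below 0.016 m and z of rod_blue in the frame of clip0 between -0.004 and 0.003 m and y of rod_blue in the frame of clip0 between -0.004 and 0.004 m and angle between the x axis of rod_blue and the x axis of clip0, either way round below 0.06 rad) or (distance between rod_blue and clip1 below 0.016 m and z of rod_blue in the frame of clip1 between -0.004 and 0.003 m and y of rod_blue in the frame of clip1 between -0.004 and 0.004 m and angle between the x axis of rod_blue and the x axis of clip1, either way round below 0.06 rad) or (distance between rod_blue and clip2 below 0.016 m and z of rod_blue in the frame of clip2 between -0.004 and 0.003 m and y of rod_blue in the frame of clip2 between -0.004 and 0.004 m and angle between the x axis of rod_blue and the x axis of clip2, either way round below 0.06 rad) or (distance between rod_blue and clip3 below 0.016 m and z of rod_blue in the frame of clip3 between -0.004 and 0.003 m and y of rod_blue in the frame of clip3 between -0.004 and 0.004 m and angle between the x axis of rod_blue and the x axis of clip3, either way round below 0.06 rad)) and ((distance between rod_white and clip0 below 0.016 m and z of rod_white in the frame of clip0 between -0.004 and 0.003 m and y of rod_white in the frame of clip0 between -0.004 and 0.004 m and angle between the x axis of rod_white and the x axis of clip0, either way round below 0.06 rad) or (distance between rod_white and clip1 below 0.016 m and z of rod_white in the frame of clip1 between -0.004 and 0.003 m and y of rod_white in the frame of clip1 between -0.004 and 0.004 m and angle between the x axis of rod_white and the x axis of clip1, either way round below 0.06 rad) or (distance between rod_white and clip2 below 0.016 m and z of rod_white in the frame of clip2 between -0.004 and 0.003 m and y of rod_white in the frame of clip2 between -0.004 and 0.004 m and angle between the x axis of rod_white and the x axis of clip2, either way round below 0.06 rad) or (distance between rod_white and clip3 below 0.016 m and z of rod_white in the frame of clip3 between -0.004 and 0.003 m and y of rod_white in the frame of clip3 between -0.004 and 0.004 m and angle between the x axis of rod_white and the x axis of clip3, either way round below 0.06 rad)) and value of joint turntable below 0.8 rad), for 0.2 s.
4. the turntable is in its work detent, the rods still home (((distance between rod_red and clip0 below 0.016 m and z of rod_red in the frame of clip0 between -0.004 and 0.003 m and y of rod_red in the frame of clip0 between -0.004 and 0.004 m and angle between the x axis of rod_red and the x axis of clip0, either way round below 0.06 rad) or (distance between rod_red and clip1 below 0.016 m and z of rod_red in the frame of clip1 between -0.004 and 0.003 m and y of rod_red in the frame of clip1 between -0.004 and 0.004 m and angle between the x axis of rod_red and the x axis of clip1, either way round below 0.06 rad) or (distance between rod_red and clip2 below 0.016 m and z of rod_red in the frame of clip2 between -0.004 and 0.003 m and y of rod_red in the frame of clip2 between -0.004 and 0.004 m and angle between the x axis of rod_red and the x axis of clip2, either way round below 0.06 rad) or (distance between rod_red and clip3 below 0.016 m and z of rod_red in the frame of clip3 between -0.004 and 0.003 m and y of rod_red in the frame of clip3 between -0.004 and 0.004 m and angle between the x axis of rod_red and the x axis of clip3, either way round below 0.06 rad)) and ((distance between rod_yellow and clip0 below 0.016 m and z of rod_yellow in the frame of clip0 between -0.004 and 0.003 m and y of rod_yellow in the frame of clip0 between -0.004 and 0.004 m and angle between the x axis of rod_yellow and the x axis of clip0, either way round below 0.06 rad) or (distance between rod_yellow and clip1 below 0.016 m and z of rod_yellow in the frame of clip1 between -0.004 and 0.003 m and y of rod_yellow in the frame of clip1 between -0.004 and 0.004 m and angle between the x axis of rod_yellow and the x axis of clip1, either way round below 0.06 rad) or (distance between rod_yellow and clip2 below 0.016 m and z of rod_yellow in the frame of clip2 between -0.004 and 0.003 m and y of rod_yellow in the frame of clip2 between -0.004 and 0.004 m and angle between the x axis of rod_yellow and the x axis of clip2, either way round below 0.06 rad) or (distance between rod_yellow and clip3 below 0.016 m and z of rod_yellow in the frame of clip3 between -0.004 and 0.003 m and y of rod_yellow in the frame of clip3 between -0.004 and 0.004 m and angle between the x axis of rod_yellow and the x axis of clip3, either way round below 0.06 rad)) and ((distance between rod_blue and clip0 below 0.016 m and z of rod_blue in the frame of clip0 between -0.004 and 0.003 m and y of rod_blue in the frame of clip0 between -0.004 and 0.004 m and angle between the x axis of rod_blue and the x axis of clip0, either way round below 0.06 rad) or (distance between rod_blue and clip1 below 0.016 m and z of rod_blue in the frame of clip1 between -0.004 and 0.003 m and y of rod_blue in the frame of clip1 between -0.004 and 0.004 m and angle between the x axis of rod_blue and the x axis of clip1, either way round below 0.06 rad) or (distance between rod_blue and clip2 below 0.016 m and z of rod_blue in the frame of clip2 between -0.004 and 0.003 m and y of rod_blue in the frame of clip2 between -0.004 and 0.004 m and angle between the x axis of rod_blue and the x axis of clip2, either way round below 0.06 rad) or (distance between rod_blue and clip3 below 0.016 m and z of rod_blue in the frame of clip3 between -0.004 and 0.003 m and y of rod_blue in the frame of clip3 between -0.004 and 0.004 m and angle between the x axis of rod_blue and the x axis of clip3, either way round below 0.06 rad)) and ((distance between rod_white and clip0 below 0.016 m and z of rod_white in the frame of clip0 between -0.004 and 0.003 m and y of rod_white in the frame of clip0 between -0.004 and 0.004 m and angle between the x axis of rod_white and the x axis of clip0, either way round below 0.06 rad) or (distance between rod_white and clip1 below 0.016 m and z of rod_white in the frame of clip1 between -0.004 and 0.003 m and y of rod_white in the frame of clip1 between -0.004 and 0.004 m and angle between the x axis of rod_white and the x axis of clip1, either way round below 0.06 rad) or (distance between rod_white and clip2 below 0.016 m and z of rod_white in the frame of clip2 between -0.004 and 0.003 m and y of rod_white in the frame of clip2 between -0.004 and 0.004 m and angle between the x axis of rod_white and the x axis of clip2, either way round below 0.06 rad) or (distance between rod_white and clip3 below 0.016 m and z of rod_white in the frame of clip3 between -0.004 and 0.003 m and y of rod_white in the frame of clip3 between -0.004 and 0.004 m and angle between the x axis of rod_white and the x axis of clip3, either way round below 0.06 rad)) and value of joint turntable between 1.531 and 1.611 rad), for 0.2 s.
5. the collar is fully down on the spindle, turntable in its work detent (horizontal distance between collar and spindle_foot below 0.005 m and z of collar in the frame of spindle_foot between -0.004 and 0.004 m and angle between collar's own z axis and vertical below 0.08 rad and value of joint turntable between 1.531 and 1.611 rad), for 0.2 s.
At the end, for the whole second after the job is handed in: Each rod lies home in a clip place (middle within 16 mm along the rod, 4 mm across, -4 to +3 mm in height, 0.06 rad in direction), the turntable is in its work detent (1.571 within 0.04 rad), the collar is on the spindle, level, its underside within 4 mm of the turntable, all at rest (all of step 5 and ((distance between rod_red and clip0 below 0.016 m and z of rod_red in the frame of clip0 between -0.004 and 0.003 m and y of rod_red in the frame of clip0 between -0.004 and 0.004 m and angle between the x axis of rod_red and the x axis of clip0, either way round below 0.06 rad) or (distance between rod_red and clip1 below 0.016 m and z of rod_red in the frame of clip1 between -0.004 and 0.003 m and y of rod_red in the frame of clip1 between -0.004 and 0.004 m and angle between the x axis of rod_red and the x axis of clip1, either way round below 0.06 rad) or (distance between rod_red and clip2 below 0.016 m and z of rod_red in the frame of clip2 between -0.004 and 0.003 m and y of rod_red in the frame of clip2 between -0.004 and 0.004 m and angle between the x axis of rod_red and the x axis of clip2, either way round below 0.06 rad) or (distance between rod_red and clip3 below 0.016 m and z of rod_red in the frame of clip3 between -0.004 and 0.003 m and y of rod_red in the frame of clip3 between -0.004 and 0.004 m and angle between the x axis of rod_red and the x axis of clip3, either way round below 0.06 rad)) and ((distance between rod_yellow and clip0 below 0.016 m and z of rod_yellow in the frame of clip0 between -0.004 and 0.003 m and y of rod_yellow in the frame of clip0 between -0.004 and 0.004 m and angle between the x axis of rod_yellow and the x axis of clip0, either way round below 0.06 rad) or (distance between rod_yellow and clip1 below 0.016 m and z of rod_yellow in the frame of clip1 between -0.004 and 0.003 m and y of rod_yellow in the frame of clip1 between -0.004 and 0.004 m and angle between the x axis of rod_yellow and the x axis of clip1, either way round below 0.06 rad) or (distance between rod_yellow and clip2 below 0.016 m and z of rod_yellow in the frame of clip2 between -0.004 and 0.003 m and y of rod_yellow in the frame of clip2 between -0.004 and 0.004 m and angle between the x axis of rod_yellow and the x axis of clip2, either way round below 0.06 rad) or (distance between rod_yellow and clip3 below 0.016 m and z of rod_yellow in the frame of clip3 between -0.004 and 0.003 m and y of rod_yellow in the frame of clip3 between -0.004 and 0.004 m and angle between the x axis of rod_yellow and the x axis of clip3, either way round below 0.06 rad)) and ((distance between rod_blue and clip0 below 0.016 m and z of rod_blue in the frame of clip0 between -0.004 and 0.003 m and y of rod_blue in the frame of clip0 between -0.004 and 0.004 m and angle between the x axis of rod_blue and the x axis of clip0, either way round below 0.06 rad) or (distance between rod_blue and clip1 below 0.016 m and z of rod_blue in the frame of clip1 between -0.004 and 0.003 m and y of rod_blue in the frame of clip1 between -0.004 and 0.004 m and angle between the x axis of rod_blue and the x axis of clip1, either way round below 0.06 rad) or (distance between rod_blue and clip2 below 0.016 m and z of rod_blue in the frame of clip2 between -0.004 and 0.003 m and y of rod_blue in the frame of clip2 between -0.004 and 0.004 m and angle between the x axis of rod_blue and the x axis of clip2, either way round below 0.06 rad) or (distance between rod_blue and clip3 below 0.016 m and z of rod_blue in the frame of clip3 between -0.004 and 0.003 m and y of rod_blue in the frame of clip3 between -0.004 and 0.004 m and angle between the x axis of rod_blue and the x axis of clip3, either way round below 0.06 rad)) and ((distance between rod_white and clip0 below 0.016 m and z of rod_white in the frame of clip0 between -0.004 and 0.003 m and y of rod_white in the frame of clip0 between -0.004 and 0.004 m and angle between the x axis of rod_white and the x axis of clip0, either way round below 0.06 rad) or (distance between rod_white and clip1 below 0.016 m and z of rod_white in the frame of clip1 between -0.004 and 0.003 m and y of rod_white in the frame of clip1 between -0.004 and 0.004 m and angle between the x axis of rod_white and the x axis of clip1, either way round below 0.06 rad) or (distance between rod_white and clip2 below 0.016 m and z of rod_white in the frame of clip2 between -0.004 and 0.003 m and y of rod_white in the frame of clip2 between -0.004 and 0.004 m and angle between the x axis of rod_white and the x axis of clip2, either way round below 0.06 rad) or (distance between rod_white and clip3 below 0.016 m and z of rod_white in the frame of clip3 between -0.004 and 0.003 m and y of rod_white in the frame of clip3 between -0.004 and 0.004 m and angle between the x axis of rod_white and the x axis of clip3, either way round below 0.06 rad)) and linear speed of each of rod_red, rod_yellow, rod_blue, rod_white, collar below 0.02 m/s); the robot touches nothing.
It fails at once if a bystander (timer, dish, bottle, beaker, tweezers, jar or tube box) is pushed more than 40 mm from its place (distance of any of timer, dish, reagent, beaker, tweezers, tube_box, jar from where it was at the start of the episode above 0.04 m).
Of rod_red, rod_yellow, rod_blue, rod_white only 2 to 4 are there at a start; the rules pass over those that are not, and their reading is None.
At some moment in a run one of rod_red, rod_yellow, rod_blue, rod_white, collar may be knocked a few centimetres aside while the robot is not near it.
Once in a run the grip may slacken for a moment while it holds something.
It also fails if it takes over 210 s, if anything falls off the work surface, if the arm or the gripper's body presses on something with over 40 N, if the wrist force passes 120 N, or if a joint passes its speed limit or range.

### The arm

A 7-joint arm with a two-finger parallel gripper is mounted at the origin on the work surface. World frame = base frame: x ahead of the robot, y to its left, z up, the work surface at z = 0. Lengths are in mm, angles in rad, forces in N, time in s.
With the tool pointing down it reaches from about 400 to 875 mm from the base axis. Payload 19.3 kg.
Tool frame: the origin (TCP) lies at the very end of the fingers, on their centre line; the grasp point (between the pads) lies 19 mm behind it (grip_point_offset is the z of the grasp point in the tool frame, in mm); z points along the fingers, y is the line along which they close (so a half turn about z gives the same grasp; the last joint's range is limited). The gripper opens to 85 mm and grips with 20 to 120 N. Pads are 22 mm wide; open, the fingers measure 114 mm over their backs; the gripper's body (76 mm by 85 mm) begins 54 mm behind the grasp point. The pads swing forward as they close: fully open they stand 13 mm farther back than shut.
Start: joints at [1.084, 0.521, -0.036, 1.599, 0.021, 1.021, -0.113], TCP at [252.995, -571.496, 231.291] pointing down, gripper open.
Joint ranges: [-2.91, 2.91], [-0.3, 2.13], [-1.5, 1.42], [0.17, 2.43], [-1.26, 4.41], [0.16, 1.93], [-2.52, 2.52]. Speed limits (rad/s): [1.89, 1.89, 2.39, 2.39, 3.01, 3.01, 3.01].

### API

Orientations are given as a 3x3 rotation matrix whose columns are the frame's x, y, z axes.
In Python, from workcell import movep, movel, goto_joints, open_gripper, clamp, wait, inverse_kinematics, read_state, camera, PlanningError, finish_job, grip_point_offset gives the robot as it stands. Calls block until the motion is done:
- movep(position, orientation): joint-space move of the TCP to a pose.
- movel(position, frame=None, max_speed=150, guard=None): straight line of the TCP; frame=None keeps the orientation; max_speed is the mean speed in mm/s. With guard (N) it stops when the force on the tool has changed by that much, and returns True; else False.
- goto_joints(angles): joint-space move.
- open_gripper() and clamp(): open the fingers fully, or close them until they stop; the grip force is fixed at half the most.
- wait(seconds).
- inverse_kinematics(position, orientation): joint angles nearest the present ones, or None.
- read_state(): the state.
- camera(name): name is "scene" or "top" or "wrist"; returns a dict with "image" (420x560x3 uint8, blue, green, red), "range_z" (420x560 float32, mm along the optical axis (not along the pixel's ray), 0 where there is no reading), "fx", "fy", "cx", "cy" (pixels), "cam_to_world" (4x4, takes a point from camera to world coordinates). Camera axes: x right, y up, looking along -z (the intrinsics and any distortion apply to the point x, -y, -z); pixel columns grow to the right and rows downward; lengths in mm; the calibration is good to about 2 mm. A picture is of the moment at which its call begins.
A pose or a line that the arm cannot do raises PlanningError and nothing moves.
- finish_job(): hands the job in; it is judged then, once.
The state is a dict: "time": time; "qpos": joint angles; "qvel": joint speeds; "joint_efforts": joint torques, N m; "eef_pos": TCP position; "tool_rot": TCP orientation; "ft_force": force on the tool from outside, world axes, zero at the start; "torque": the same for the moment, N m; "finger_gap": finger opening in mm; "gripper_force": force on a finger pad.
Only numpy, scipy, OpenCV 4.12 (cv2) and the standard library are available. Lean on these libraries where they do the work, as an engineer would, in place of code of your own. Each camera call takes 0.05 s, during which the arm holds its last target. There are 200 camera calls.

## Working session

There is one attempt and no reset: what is moved stays moved. The work goes in short steps, each a Python script; the robot and the scene stay as the last script left them, time stands still between calls to the robot, and variables do not carry over. Pictures are saved under pics/ and viewed, at most 14 in all, crops included, and the job is handed in when it is done.

```bash
ls; mkdir -p pics; python3 - <<'E'
from workcell import *
import cv2,numpy as np
s=read_state();print(s['time'],s['eef_pos'],s['finger_gap'],grip_point_offset)
for n in("scene","top"):
    c=camera(n);cv2.imwrite(f"pics/{n}0.png",c["image"]);print(n,c["fx"],c["cx"],c["cy"],np.round(c["cam_to_world"],3).tolist(),[k for k in c])
    np.savez(f"{n}0.npz",**{k:v for k,v in c.items() if v is not None})
E
```

```text
pics
0.0 [ 252.83520771 -571.20934966  230.73164061] 85.22711414925043 -18.700000000000003
scene 395.8893280645114 280.92754317970946 221.2203244293688 [[0.546, -0.607, 0.578, 1100.805], [0.838, 0.399, -0.373, -448.89], [-0.004, 0.687, 0.726, 862.984], [0.0, 0.0, 0.0, 1.0]] ['image', 'range_z', 'fx', 'fy', 'cx', 'cy', 'cam_to_world']
top 506.29624632541396 275.57571857231 212.67153509756452 [[0.013, 0.99, -0.143, 261.495], [-1.0, 0.013, -0.002, -38.595], [0.0, 0.143, 0.99, 1695.02], [0.0, 0.0, 0.0, 1.0]] ['image', 'range_z', 'fx', 'fy', 'cx', 'cy', 'cam_to_world']
```

View pics/top0.png

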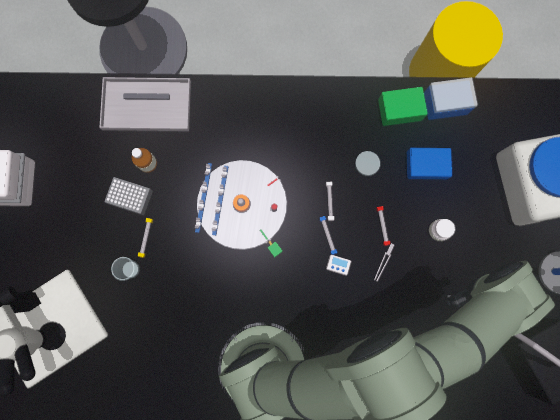

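View pics/scene0.png

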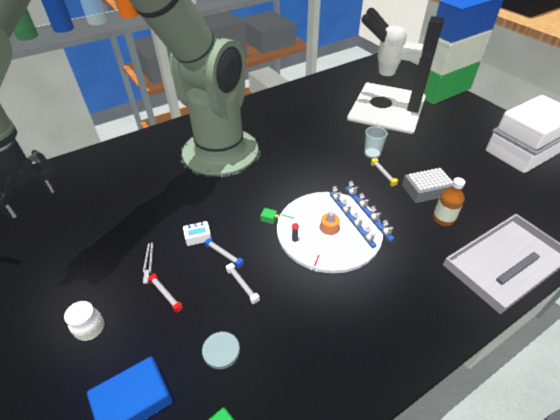

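```bash
cat > h.py <<'E'
from workcell import *
import cv2,numpy as np
HSV={'red':[((0,130,70),(6,255,255)),((174,130,70),(180,255,255))],'yellow':[((22,130,90),(34,255,255))],
 'blue':[((100,120,60),(125,255,255))],'orange':[((7,140,80),(19,255,255))],'green':[((45,100,60),(85,255,255))],'white':[((0,0,170),(180,40,255))]}
def ray(c,uv):
    M=c["cam_to_world"];u,v=uv
    d=M[:3,:3]@np.array([(u-c["cx"])/c["fx"],-(v-c["cy"])/c["fy"],-1.]);return M[:3,3],d
def onz(c,uv,z):
    o,d=ray(c,uv);return o+d*(z-o[2])/d[2]
def proj(c,p):
    M=c["cam_to_world"];q=M[:3,:3].T@(np.asarray(p,float)-M[:3,3]);return np.array([c["cx"]-c["fx"]*q[0]/q[2],c["cy"]+c["fy"]*q[1]/q[2]])
def blobs(c,col,z,near=None,rad=1e9,amin=4):
    """[(world xy at height z, area)] of colour blobs, optionally within rad mm of near"""
    h=cv2.cvtColor(c["image"],cv2.COLOR_BGR2HSV);m=0
    for lo,hi in HSV[col]: m=m|cv2.inRange(h,lo,hi)
    n,_,st,ce=cv2.connectedComponentsWithStats(m)
    out=[(onz(c,ce[i],z)[:2],int(st[i,4])) for i in range(1,n) if st[i,4]>=amin]
    if near is not None: out=[o for o in out if np.hypot(*(o[0]-near))<rad]
    return sorted(out,key=lambda o:-o[1])
def R(yaw):  # tool down, closing line (tool y) along yaw+90deg, tool x along yaw
    c,s=np.cos(yaw),np.sin(yaw);return np.array([[c,s,0],[s,-c,0],[0,0,-1.]])
def shot(name,c=None,cam="wrist"):
    c=c or camera(cam);cv2.imwrite(f"pics/{name}.png",c["image"]);return c
E
python3 - <<'E'
from h import *
c={k:(v if v.ndim else float(v)) for k,v in np.load("top0.npz").items()}
for col,z in(('red',17),('yellow',17),('blue',17),('orange',60),('green',40)):
    print(col,[(np.round(p,0).tolist(),a) for p,a in blobs(c,col,z)][:14])
print('ball',[np.round(p,1) for p,a in blobs(c,'red',84)])
m=cv2.inRange(c["image"],(150,150,150),(255,255,255));n,l,st,ce=cv2.connectedComponentsWithStats(m)
for i in range(1,n):
    if 15<st[i,4]: print(np.round(ce[i]),st[i].tolist(),np.round(onz(c,ce[i],17)[:2]))
i=l[230,230];
cs,_=cv2.findContours((l==i).astype(np.uint8),cv2.RETR_EXTERNAL,cv2.CHAIN_APPROX_NONE)
p=max(cs,key=cv2.contourArea)[:,0];w=np.array([onz(c,q,30)[:2] for q in p],np.float32)
print('disc',cv2.minEnclosingCircle(w))
for uv in[(242,170),(274,208),(330,200),(100,300)]:
    z=c["range_z"][uv[1],uv[0]];o,d=ray(c,uv);print(uv,o+d*z)
E
```

```text
red [([409.0, -405.0], 35), ([525.0, -385.0], 31), ([527.0, -30.0], 19), ([609.0, -21.0], 4)]
yellow [([1119.0, -671.0], 5134), ([474.0, 388.0], 32), ([359.0, 408.0], 32)]
blue [([682.0, -555.0], 1456), ([676.0, -954.0], 1388), ([874.0, -603.0], 408), ([322.0, -961.0], 43), ([377.0, -230.0], 28), ([496.0, 217.0], 27), ([619.0, 199.0], 26), ([557.0, 207.0], 24), ([489.0, -192.0], 23), ([612.0, 142.0], 19), ([488.0, 160.0], 16), ([550.0, 152.0], 15), ([443.0, 225.0], 14), ([434.0, 168.0], 10)]
orange [([674.0, 407.0], 220), ([531.0, 78.0], 123)]
green [([875.0, -462.0], 1555), ([381.0, -34.0], 121), ([429.0, 2.0], 9)]
ball [array([ 402.9, -390.4]), array([ 514.7, -370.8]), array([515.9, -30.3]), array([595.3, -21.9])]
[47. 38.] [0, 0, 107, 73, 6693] [1117.  779.]
[350.  36.] [146, 0, 414, 78, 23589] [1139. -291.]
[161.  78.] [147, 78, 29, 1, 29] [973. 370.]
[146. 105.] [103, 79, 86, 50, 3519] [873. 416.]
[454.  94.] [432, 78, 45, 33, 1162] [ 930. -648.]
[535. 183.] [513, 135, 47, 86, 1565] [ 618. -910.]
[136. 152.] [132, 148, 9, 10, 71] [706. 443.]
[  4. 171.] [0, 150, 11, 47, 453] [63
[... 733 characters left out ...]

[  4. 320.] [0, 307, 13, 24, 192] [140. 841.]
[ 24. 320.] [15, 312, 19, 17, 164] [142. 778.]
[  8. 345.] [0, 333, 20, 26, 402] [ 62. 823.]
[547. 354.] [534, 344, 26, 21, 113] [  58. -915.]
[384. 360.] [379, 353, 11, 14, 47] [  32. -391.]
[ 16. 366.] [15, 361, 4, 12, 18] [ -4. 790.]
[249. 370.] [244, 365, 11, 12, 71] [-6. 42.]
[394. 377.] [388, 368, 14, 20, 39] [ -22. -420.]
[272. 418.] [269, 416, 7, 4, 17] [-151.  -33.]
disc ((531.8655395507812, 89.2217788696289), 159.58306884765625)
(242, 170) [646.87865106  79.48095848  27.74810745]
(274, 208) [509.40897549 -30.38702827  88.59363936]
(330, 200) [ 548.71832978 -216.96663127   25.34252789]
(100, 300) [208.34357108 539.59389265   1.36894857]
```

```bash
cat >> h.py <<'E'
def best(p,yaw):
    """pose orientation (yaw or yaw+pi) whose solution lies nearest the present joints, away from j7 limits"""
    q0=np.array(read_state()["qpos"]);o=[]
    for y in(yaw,yaw+np.pi):
        q=inverse_kinematics(list(p),R(y))
        if q is not None and abs(q[6])<2.45: o.append((np.abs(np.array(q)-q0).max(),y))
    if not o: raise PlanningError(f"no ik {p} {yaw}")
    return R(min(o)[1])
def over(p,yaw):
    r=best(p,yaw);movep(list(p),r);return r
def st(*k):
    s=read_state();print(round(s['time'],1),np.round(s['eef_pos'],1),'gap',round(s['finger_gap'],1),'F',np.round(s['ft_force'],1),'j7',round(s['qpos'][6],2),*k);return s
E
python3 - <<'E'
from h import *
over((525,78,220),np.deg2rad(82.6));st()
c=shot("w1");print(np.round(c["cam_to_world"],2).tolist(),c["fx"])
for col,z in(('orange',60),('red',84),('green',40)): print(col,[(np.round(p,1).tolist(),a) for p,a in blobs(c,col,z,amin=60)])
E
```

```text
2.6 [525.2  77.1 219.9] gap 85.5 F [ 0.2  0.6 -0.1] j7 -0.67
[[0.99, 0.13, 0.04, 534.88], [-0.13, 0.95, 0.27, 147.42], [-0.0, -0.27, 0.96, 363.89], [0.0, 0.0, 0.0, 1.0]] 300.05321152099015
orange [([533.4, 84.3], 1540)]
red [([517.0, -30.0], 283), ([597.2, 6.0], 121)]
green [([411.2, -21.5], 167), ([434.7, 9.4], 119)]
```

View pics/w1.png

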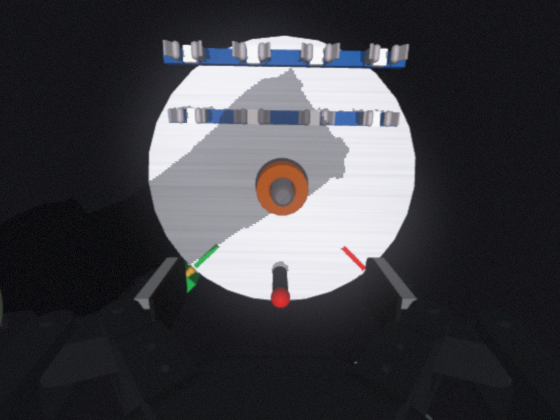

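```bash
python3 - <<'E'
from h import *
c=camera("wrist")
g=cv2.cvtColor(c["image"],cv2.COLOR_BGR2GRAY);h=cv2.cvtColor(c["image"],cv2.COLOR_BGR2HSV)
m=cv2.inRange(g,100,255);pts=[]
for a in np.deg2rad(np.r_[-20:20:2,160:200:2,40:62:2,118:140:2]):   # rim by casting rays outward in the picture
    for r in range(160,90,-1):
        u,v=282+r*np.cos(a),168+r*np.sin(a)
        if m[int(round(v)),int(round(u))]: pts.append(onz(c,(u,v),30)[:2]);break
pts=np.array(pts);A=np.c_[2*pts,np.ones(len(pts))]
for _ in range(3):
    s=np.linalg.lstsq(A,(pts**2).sum(1),rcond=None)[0];r=np.sqrt(s[2]+s[0]**2+s[1]**2);e=np.hypot(*(pts-s[:2]).T)-r
    k=abs(e)<2.5;pts,A=pts[k],A[k]
print('disc',s[:2],r,k.sum(),len(k),e.std())
o=cv2.inRange(h,(5,140,200),(19,255,255));o2=cv2.inRange(h,(5,140,60),(19,255,255))
ys,xs=np.nonzero(o2);print('orange box',xs.min(),xs.max(),ys.min(),ys.max())
for v in range(158,218,6): 
    r=np.nonzero(o2[v])[0];print(v,r.min() if len(r) else None,r.max() if len(r) else None,len(r))
print('spindle tip',onz(c,(283.5,193),90)[:2])
b=[(p,a) for p,a in blobs(c,'blue',40,amin=60)];print([(np.round(p,1).tolist(),a) for p,a in b])
E
```

```text
disc [533.36752189  80.44441171] 149.41773008573205 46 46 0.5910512752051297
orange box 191 307 162 267
158 None None 0
164 270 293 24
170 263 300 38
176 260 303 44
182 258 306 28
188 257 307 26
194 258 306 25
200 259 304 25
206 263 300 32
212 271 292 22
spindle tip [534.62638318  84.23770517]
[([615.0, 197.8], 536), ([552.3, 206.8], 521), ([489.6, 216.5], 518), ([544.8, 152.0], 327), ([609.0, 142.9], 303), ([479.4, 161.7], 272), ([659.2, 188.2], 154), ([442.3, 220.0], 134)]
```

```bash
cat > k.py <<'E'
import numpy as np
C=np.array([533.4,80.4]);YW=np.deg2rad(81.5);YL=YW-np.pi/2   # spindle, rail yaw at work / loading
COL=np.array([710,-110])
E
python3 - <<'E'
from h import *;from k import *
r=over((*C,110),YW)
print('guard',movel([*C,37],max_speed=60,guard=15));st()
clamp();s=st()
movel([*s['eef_pos'][:2],130],max_speed=100);s2=st('lifted')
np.savez('collar.npz',p=s['eef_pos'],r=s['tool_rot'])
E
```

```text
guard False
4.6 [533.6  80.4  37.3] gap 85.5 F [-0.   0.1  0.6] j7 -0.88
5.0 [533.5  80.4  37.5] gap 51.4 F [-2.8  0.3  9.9] j7 -0.88
6.1 [533.2  80.3 129.5] gap 51.6 F [ 0.  -0.3 -2.6] j7 -0.78 lifted
```

```bash
python3 - <<'E'
from h import *;from k import *
d=np.load('collar.npz');r=d['r']
movep([*COL,100],r);st();movel([*COL,20],max_speed=120)
print(movel([*COL,6.0],max_speed=30,guard=4));s=st('down')
np.savez('collar2.npz',p=s['eef_pos'])
open_gripper();wait(.3);st()
movel([*COL,130],max_speed=200)
# to the handle at work
h=C-110*np.array([np.cos(YW),np.sin(YW)])
r=over((*h,130),YW);st()
c=shot("w2");print([(np.round(p,1).tolist(),a) for p,a in blobs(c,'red',84,amin=60)],h)
c=shot("t2",cam="top");print([(np.round(p,1).tolist(),a) for p,a in blobs(c,'orange',30)])
E
```

```text
7.1 [ 709.6 -108.1  100. ] gap 51.5 F [-0.6  0.2 -1. ] j7 -0.38
True
8.4 [ 710.  -110.1    7.6] gap 51.6 F [-2.7  0.4 11.2] j7 -0.42 down
9.1 [ 709.6 -110.1    7. ] gap 85.7 F [1.1 0.7 0.6] j7 -0.42
10.7 [517.6 -28.5 129.6] gap 85.2 F [ 0.4 -0.3  0.8] j7 -0.59
[([517.4, -28.2], 697), ([591.3, -6.6], 299)] [517.14096478 -28.39174497]
[([706.6, -111.7], 218), ([681.8, 415.9], 205)]
```

```bash
cat >> h.py <<'E'
def rz(a): c,s=np.cos(a),np.sin(a);return np.array([[c,-s,0],[s,c,0],[0,0,1.]])
def turn(C,y0,y1,n=8,z=46,speed=80):
    """gripping the handle, carry it round so the rail yaw goes y0 -> y1"""
    r0=np.array(read_state()["tool_rot"])
    for y in np.linspace(y0,y1,n+1)[1:]:
        p=C-110*np.array([np.cos(y),np.sin(y)])
        movel([*p,z],frame=rz(y-y0)@r0,max_speed=speed)
    st('turned')
E
python3 - <<'E'
from h import *;from k import *
h=C-110*np.array([np.cos(YW),np.sin(YW)])
r0=np.array(read_state()["tool_rot"])
for y in np.linspace(YW,YL,5):
    q=inverse_kinematics([*(C-110*np.array([np.cos(y),np.sin(y)])),46],rz(y-YW)@r0);print(None if q is None else np.round(q,2))
print(movel([*h,46],max_speed=90,guard=10));clamp();st()
turn(C,YW,YL)
open_gripper();wait(.2)
p=read_state()['eef_pos'];movel([p[0],p[1],190],max_speed=150)
# look at table from near the rail
yd=np.array([np.cos(YL),np.sin(YL)])
over((*(C+40*yd),200),YL);st()
c=shot("w3");print([(np.round(p,1).tolist(),a) for p,a in blobs(c,'red',84,amin=60)],C-110*yd)
print('blue',[(np.round(p,1).tolist(),a) for p,a in blobs(c,'blue',40,amin=60)],'rail',C+100*yd)
E
```

```text
[ 0.28  0.68 -0.47  1.99  0.53  0.59 -0.69]
[ 0.19  0.62 -0.37  2.1   0.46  0.5  -1.07]
[ 0.05  0.58 -0.28  2.18  0.38  0.42 -1.47]
[-0.11  0.56 -0.19  2.22  0.28  0.38 -1.86]
[-0.27  0.56 -0.11  2.21  0.17  0.37 -2.24]
False
12.5 [517.2 -28.4  46.1] gap 17.3 F [-1.6 -0.3  3.9] j7 -0.69
15.9 [425.3  97.4  46.1] gap 17.2 F [-0.6  1.   9.2] j7 -2.1 turned
18.5 [572.4  74.4 198.8] gap 85.3 F [-0.5 -0.4 -0. ] j7 -1.94
[([425.5, 98.5], 278), ([466.3, 17.0], 114)] [424.60825503  96.65903522]
blue [([503.1, -168.2], 435), ([659.7, 60.5], 422), ([649.4, -4.3], 407), ([670.4, 124.5], 404), ([604.6, 69.4], 327), ([595.2, 7.5], 324), ([615.2, 132.8], 311), ([398.7, -203.5], 286), ([350.9, -225.7], 218)] rail [632.30158634  65.61905889]
```

View pics/w3.png

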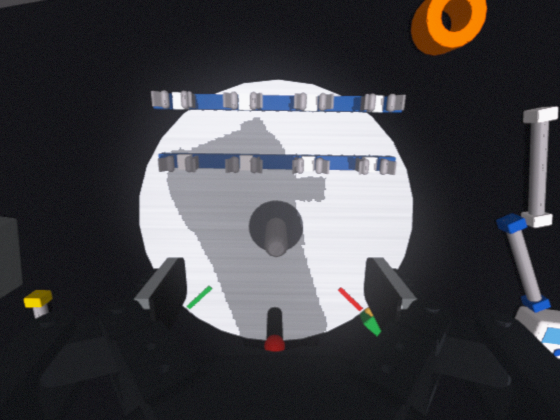

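```bash
cat >> k.py <<'E'
YM=np.deg2rad(-9.0)   # measured rail yaw at loading
def slot(i):
    return C+100*np.array([np.cos(YM),np.sin(YM)])+(-90+60*i)*np.array([-np.sin(YM),np.cos(YM)])
E
cat >> h.py <<'E'
def find_rod(c,col,near,rad=110):
    """middle and yaw of a rod from its two end blocks (white: from the whole rod's outline)"""
    if col!='white':
        b=blobs(c,col,13,near,rad,amin=30);P=[x[0] for x in b[:6]]
        pr=[(abs(np.hypot(*(p-q))-117),p,q) for i,p in enumerate(P) for q in P[i+1:]]
        e,p,q=min(pr,key=lambda t:t[0]) if pr else (99,0,0)
        if e>8: print('ends?',P);return None
        d=q-p;return (p+q)/2,np.arctan2(d[1],d[0]),np.hypot(*d)
    h=cv2.cvtColor(c["image"],cv2.COLOR_BGR2HSV);m=cv2.inRange(h,(0,0,110),(180,60,255))
    cs,_=cv2.findContours(m,cv2.RETR_EXTERNAL,cv2.CHAIN_APPROX_NONE)
    for k in cs:
        if cv2.contourArea(k)<150: continue
        w=np.array([onz(c,p,13)[:2] for p in k[:,0]],np.float32);(x,y),_,_=rr=cv2.minAreaRect(w)
        bx=cv2.boxPoints(rr);e=sorted([bx[1]-bx[0],bx[2]-bx[1]],key=np.linalg.norm)
        if 120<np.linalg.norm(e[1])<145 and np.hypot(x-near[0],y-near[1])<rad:
            return np.array([x,y]),np.arctan2(e[1][1],e[1][0]),np.linalg.norm(e[1])
def pick(col,mid,yaw,zg=4):
    over((*mid,170),yaw);f=None
    c=shot("p_"+col);f=find_rod(c,col,mid);print(col,'found',f)
    if f is None: return False
    mid,yaw,L=f
    r=best((*mid,60),yaw);movep([*mid,60],r)
    print('hit',movel([*mid,zg],max_speed=90,guard=12));clamp();s=st('grip')
    movel([*mid,150],max_speed=180);s=st('up');return s['finger_gap']>8
def place(p,yaw,zh=52):
    r=best((*p,130),yaw);movep([*p,150],r)
    st('above');movel([*p,zh+18],max_speed=120)
    print('hit',movel([*p,zh-1],max_speed=40,guard=40));st('pressed')
    open_gripper();st('open');movel([*p,150],max_speed=180)
E
python3 - <<'E'
from h import *;from k import *
ok=pick('white',np.array([549,-216]),np.deg2rad(0))
if ok: place(slot(0),YM)
c=shot("w4")
E
```

```text
white found (array([ 548.34967041, -214.93565369]), np.float32(0.048306715), np.float32(134.16174))
hit False
21.7 [ 548.4 -215.     4.3] gap 11.5 F [-1.   1.   6.4] j7 -1.24 grip
22.6 [ 547.8 -214.8  149.1] gap 11.7 F [-0.1 -0.8 -0.9] j7 -1.24 up
23.5 [617.7 -24.5 149.2] gap 11.7 F [ 0.6 -1.1 -0.4] j7 -1.74 above
hit False
24.9 [619.1 -23.8  52. ] gap 11.5 F [-0.5  1.1 14.7] j7 -1.74 pressed
25.6 [618.1 -24.1  51. ] gap 85.2 F [-0.6 -0.  -0.2] j7 -1.74 open
```

View pics/w4.png

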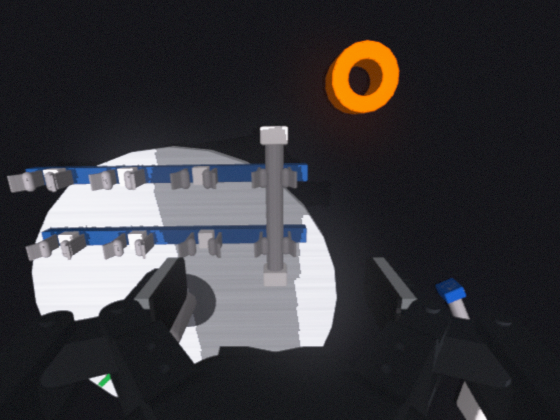

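```bash
cat >> h.py <<'E'
def top_z(c,p,yaw):
    """median height of the rod's crest (expected 65) at several points along it, from range_z"""
    o=[]
    d=np.array([np.cos(yaw),np.sin(yaw)])
    for t in(-45,-40,-8,0,8,40,45):
        q=proj(c,(*(p+t*d),65));u,v=np.round(q).astype(int)
        if 3<=v<417 and 3<=u<557:
            z=c["range_z"][v-1:v+2,u-3:u+4];o.append(max((ray(c,(u+dx,v+dy))[0]+ray(c,(u+dx,v+dy))[1]*z[dy+1,dx+3])[2] for dy in(-1,0,1) for dx in range(-3,4)))
        else:o.append(np.nan)
    return np.round(o,1)
E
python3 - <<'E'
from h import *;from k import *
c=camera("wrist");print(top_z(c,slot(0),YM),find_rod(c,'white',slot(0)),slot(0))
print(top_z(c,slot(1),YM))
E
```

```text
[67.1 67.1 67.  66.6 66.5 66.9 67.4] None [618.08973221 -24.13539716]
[ 32.8  33.   32.4  32.9 292.6  36.   33. ]
```

```bash
python3 - <<'E'
from h import *;from k import *
if pick('blue',np.array([433,-211]),np.deg2rad(18.7)):
    place(slot(1),YM)
    c=shot("w5")
    for i in range(4):print(i,top_z(c,slot(i),YM))
E
```

```text
blue found (array([ 433.54565918, -208.79099872]), np.float64(-2.8153545177713823), np.float64(119.17539696199778))
hit False
29.5 [ 433.6 -208.8    4.3] gap 11.2 F [-1.4  1.5  8. ] j7 -0.98 grip
30.4 [ 433.1 -208.6  149.2] gap 11.4 F [-0.6 -0.5 -1.4] j7 -0.95 up
31.6 [627.   33.5 149.6] gap 11.4 F [-0.4 -0.9 -2.3] j7 -1.84 above
hit True
32.9 [628.   35.6  52. ] gap 11.3 F [-3.2  0.3 16.1] j7 -1.84 pressed
33.6 [627.7  35.4  51.3] gap 85.2 F [ 0.6 -0.8  0.3] j7 -1.84 open
0 [67.  66.8 66.8 67.  68.4 67.3 67.1]
1 [67.  67.1 67.1 67.5 67.  67.5 67. ]
2 [32.5 33.  32.4 32.6 32.5 32.7 32.6]
3 [293.1  32.9 293.1  33.1  32.9   3.4   3. ]
```

```bash
python3 - <<'E'
from h import *;from k import *
if pick('red',np.array([467,-395]),np.deg2rad(-9.8+180)):
    place(slot(2),YM)
    c=shot("w6")
    for i in range(4):print(i,top_z(c,slot(i),YM))
    if pick('yellow',np.array([416.5,398]),np.deg2rad(-9.9)):
        place(slot(3),YM)
        c=shot("w7")
        for i in range(4):print(i,top_z(c,slot(i),YM))
E
```

```text
red found (array([ 467.60716611, -392.75793728]), np.float64(-2.9632161548073177), np.float64(119.36552114942235))
hit False
38.1 [ 467.6 -392.8    4.3] gap 11.4 F [-0.4  0.8  6.5] j7 -0.8 grip
39.0 [ 467.2 -392.4  149. ] gap 11.5 F [ 0.1  0.6 -0.3] j7 -0.79 up
40.9 [637.   92.9 150. ] gap 11.2 F [ 0.6 -0.3 -1.2] j7 -1.93 above
hit True
42.2 [637.2  94.6  52. ] gap 11.4 F [-4.7 -0.7 15.6] j7 -1.93 pressed
42.9 [637.   94.6  51.3] gap 85.3 F [ 0.  -0.9  0.8] j7 -1.93 open
0 [ 67.   66.7  66.9  67.   67.3  67.4 293.1]
1 [293.1 293.1  67.  293.1 293.1  66.8  67.5]
2 [ 67.3  67.   66.9  66.8  67.4  67.1 293.1]
3 [33.1 32.8 32.7 33.2 32.5  2.6  3.1]
yellow found (array([389.89833641, 364.53630517]), np.float64(-0.16903791312021774), np.float64(118.88502170520346))
hit False
47.5 [390.  364.6   4.3] gap 11.3 F [-1.1 -2.5  6.7] j7 -0.13 grip
48.5 [389.6 364.1 149.1] gap 11.6 F [-0.2  0.6  0. ] j7 0.06 up
49.8 [645.3 155.4 150. ] gap 11.1 F [ 0.   0.9 -1.6] j7 0.67 above
hit True
51.1 [646.6 153.8  52. ] gap 11.9 F [-4.9 -2.3 13.4] j7 0.61 pressed
51.8 [646.4 153.8  51.3] gap 85.3 F [-0.2  0.5  0.9] j7 0.61 open
0 [66.6 67.3 66.9 66.7 67.3 67.1 66.5]
1 [ 67.2  68.4  66.9  67.5  67.2  66.7 293.1]
2 [67.8 66.9 67.4 68.4 67.  67.1 67. ]
3 [293.1 293.1  67.8  66.9  67.4  67.4  67.5]
```

```bash
python3 - <<'E'
from h import *;from k import *
rw=np.load('collar.npz')['r'];r=rz(YM-YW)@rw
h=C-110*np.array([np.cos(YM),np.sin(YM)])
movep([*h,190],r);st()
c=shot("w8")
print([(np.round(p,1).tolist(),a) for p,a in blobs(c,'red',84,amin=60)],h)
for i in range(4):print(i,top_z(c,slot(i),YM))
E
```

```text
55.0 [424.9  97.7 189.9] gap 85.3 F [-0.   0.4  0.1] j7 -2.11
[([574.5, 103.8], 448), ([424.2, 96.5], 406), ([443.4, 19.8], 187)] [424.75428253  97.60779115]
0 [nan nan nan nan nan nan nan]
1 [nan nan nan nan nan nan nan]
2 [nan nan nan nan nan nan nan]
3 [nan nan nan nan nan nan nan]
```

View pics/w8.png

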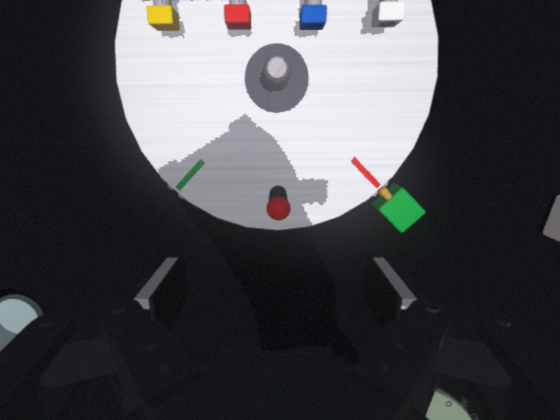

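Four rod ends are evenly spaced along row 13 (columns 160, 237, 314 and 390), and the red line (366,172) meets the block's ball (385,195). Turning back to work.

```bash
python3 - <<'E'
from h import *;from k import *
h=C-110*np.array([np.cos(YM),np.sin(YM)])
print(movel([*h,46],max_speed=150,guard=10));clamp();st()
turn(C,YM,YW,speed=70)
open_gripper();wait(.2)
p=read_state()['eef_pos'];movel([p[0],p[1],130],max_speed=150)
rw=np.load('collar.npz')['r']
movep([*C,220],rw);st()
c=shot("w9");b=[p for p,a in blobs(c,'red',84,amin=60)];print(b)
for p in b: print(np.rad2deg(np.arctan2(*(C-p)[::-1])))
c2=c
rl=lambda i:C+100*np.array([np.cos(YW),np.sin(YW)])+(-90+60*i)*np.array([-np.sin(YW),np.cos(YW)])
for i in range(4):print(i,top_z(c,rl(i),YW))
E
```

```text
False
56.8 [424.6  97.2  46.1] gap 17.1 F [-1.1 -3.   6.2] j7 -2.14
60.5 [517.4 -29.   46.1] gap 17.4 F [-0.5 -6.3  8.3] j7 -0.72 turned
62.7 [533.1  80.5 219.3] gap 85.2 F [-0.5 -0.8  0.4] j7 -0.72
[array([528.2443982 , 237.70741309]), array([517.55711032, -30.04309113]), array([511.43684676, 128.87418758]), array([598.71457484,   7.30914723])]
-88.1228568842797
81.83669886240584
-65.62521124164871
131.78423039684117
0 [68.  67.6 67.1 67.1 67.7 67.3 67.3]
1 [ 67.7  67.4 363.3  67.4  66.9  67.2  67.8]
2 [67.2 68.4 67.2 67.4 67.6 67.9 67.8]
3 [67.2 67.3 67.9 67.4 67.9 67.  67.7]
```

View pics/w9.png

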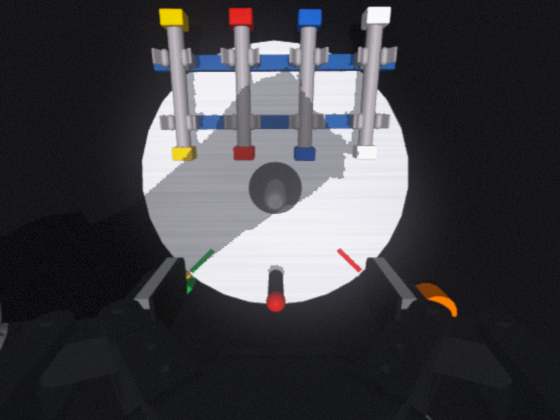

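```bash
python3 - <<'E'
from h import *;from k import *
rw=np.load('collar.npz')['r'];p2=np.load('collar2.npz')['p'];print(p2)
movep([p2[0]-8,p2[1]-3,190],rw);st()
c=shot("w10");b=blobs(c,'orange',30,amin=300);print(b,'est',b[0][0]-[0,3.9])
E
```

```text
[ 710.037488   -110.11000975    7.61902764]
63.8 [ 701.6 -111.5  190.1] gap 85.1 F [-0.2 -0.1  0.6] j7 -0.36
[(array([ 710.51565323, -108.67254946]), 1971)] est [ 710.51565323 -112.57254946]
```

```bash
python3 - <<'E'
from h import *
for f in("w1","w10"):
    h=cv2.cvtColor(cv2.imread(f"pics/{f}.png"),cv2.COLOR_BGR2HSV)
    cs,_=cv2.findContours(cv2.inRange(h,(5,140,60),(19,255,255)),cv2.RETR_EXTERNAL,cv2.CHAIN_APPROX_NONE)
    k=max(cs,key=cv2.contourArea);M=cv2.moments(cv2.convexHull(k));print(f,M['m10']/M['m00'],M['m01']/M['m00'],M['m00'],cv2.boundingRect(k))
E
```

```text
w1 281.69387430389816 187.82633253778837 2095.0 (257, 161, 51, 54)
w10 282.5625906585436 190.36676820423557 2298.0 (256, 163, 54, 56)
```

```bash
python3 - <<'E'
from h import *
d=np.load('collar.npz');rw,p=d['r'],d['p'];p2=np.load('collar2.npz')['p']
movep([*p2[:2],90],rw)
print(movel([*p2[:2],7.5],max_speed=80,guard=10));clamp();s=st('grip');dz=s['eef_pos'][2]-7.5
movel([*p2[:2],140],max_speed=120);st('up')
movep([*p[:2],140],rw);wait(.2);st('over')
c=shot("w11")
print('g1',movel([*p[:2],105],max_speed=60,guard=10))
print('g2',movel([*p[:2],37+dz],max_speed=35,guard=12));st('down')
E
```

```text
False
65.9 [ 710.3 -110.2    8.2] gap 51.4 F [-2.6 -0.   5.7] j7 -0.44 grip
67.1 [ 709.6 -110.1  139.1] gap 51.1 F [-0.1  0.3 -1.4] j7 -0.38 up
68.3 [534.1  79.7 139.7] gap 51.6 F [-0.9 -0.4 -1.8] j7 -0.8 over
g1 False
g2 True
71.0 [533.5  80.4  38. ] gap 52.0 F [-1.6 -1.   8.8] j7 -0.91 down
```

```bash
python3 - <<'E'
from h import *;from k import *
open_gripper();wait(.2);st()
movel([*C,130],max_speed=120)
movep([525.2,77.1,220],np.load('collar.npz')['r']);wait(.3)
c=shot("w12");z=c["range_z"]
for q in[(*(C+20*np.array([np.cos(a),np.sin(a)])),64) for a in(0,1.57,3.14,-1.57)]:
    u,v=np.round(proj(c,q)).astype(int);o,d=ray(c,(u,v));print(np.round(o+d*z[v,u],1))
b=[p for p,a in blobs(c,'red',84,C-[16,110],40,amin=60)];print(b)
rl=lambda i:C+100*np.array([np.cos(YW),np.sin(YW)])+(-90+60*i)*np.array([-np.sin(YW),np.cos(YW)])
for i in range(4):print(i,top_z(c,rl(i),YW))
E
```

```text
71.6 [533.   80.2  37.3] gap 85.4 F [ 0.4 -0.3  0.3] j7 -0.91
[553.3  81.2  66.6]
[533.7 100.6  67. ]
[513.3  80.5  65.1]
[533.2  60.2  64.3]
[array([517.59729607, -30.10660674])]
0 [67.2 67.8 67.9 67.8 67.2 68.1 67.4]
1 [67.6 66.8 67.5 67.9 67.7 67.4 67.5]
2 [67.8 67.5 68.4 68.4 67.3 67.4 67.7]
3 [67.7 66.7 67.3 67.5 67.5 67.4 67.2]
```

View pics/w12.png

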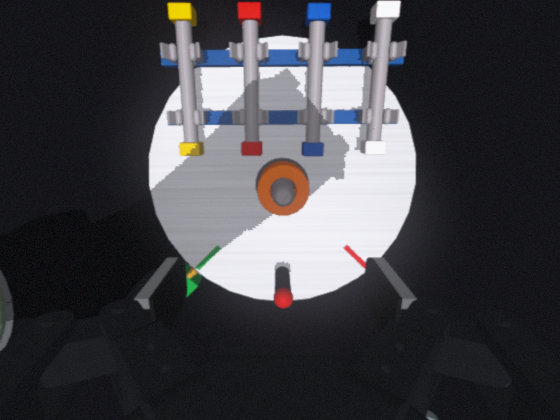

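```bash
python3 -c "
from workcell import *
print(finish_job())"
```

```text
the job is handed in; nothing more can be done
None
```

The job is handed in: all four rods are home in the clips, the table is back in its work detent, and the collar is fully down on the spindle. The last pictures and range readings agree with this, but no verdict was returned.

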